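# Put the garlic away under the keeper's flush sliding panel

## Task

Put the garlic bulb away in the covered bay of the wooden two-bay keeper. Its thin flush panel has no handle: press down on it gently, drag it by friction all the way across over the lemon bay, set the bulb down in the uncovered bay, then drag the panel back the same way until it is fully home over the garlic. Leave the lemon in its bay and the other things where they are.

Things in the scene. Friction and masses are not known exactly. Their poses are not given: they have to be found in the camera images.
- keeper: Wooden box with two bays, fixed on the worktop: 170 (its x) x 268 (its y) x 81 mm high. Origin: centre of the underside, z up. Walls 10 mm, rim 81 mm and bay floors 11 mm above the worktop. Each bay is 150 (x) x 120 (y) mm inside, centred at y = -64 and y = +64 mm. The -y bay (three vent holes in its -x wall) is the garlic's, covered by the panel; the +y bay is open and holds a lemon.
- panel_board (a joint): Travel of the sliding panel, m. 0 = fully home over the garlic bay (hard stop); grows toward the keeper's +y, to 0.124 = over the lemon bay, garlic bay wholly uncovered (hard stop). Starts up to 5 mm ajar. Stays where it is left; about 5 N along the travel moves it, through the friction of what presses on it. The force on the panel must stay under 20 N or it cracks.
- panel_home (a point): Fixed point on the keeper at rim height, over the centre of the panel when that is home. The panel: plain board 148 (x) x 123 (y) x 7 mm, captive in grooves, about flush with the rim, no handle or notch, cannot be lifted, rigid. Its hand-planed runners are not quite level: its middle lies up to 1.6 mm above or below the rim, differently in each start, and rises or falls up to 3.1 mm over the travel.
- garlic_bay (a point): Centre of the garlic bay's floor, 11 mm above the worktop; axes parallel to the keeper's.
- garlic: Whole garlic bulb, 53 mm across and 52 mm high, 28 g or so, standing on its root end on the worktop, to the left or the right of the keeper. Origin: centre of its underside, z up. Widest about 20 mm above its underside, tapering to the stem.
- lemon: Yellow lemon, 83 x 58 x 58 mm, lying in the keeper's other bay, to be left there. Origin: centre of its underside at the start.
- tomato: Red tomato, 69 mm across, 71 mm high with its stalk, on the worktop on the other side of the keeper from the garlic. A bystander. Origin: centre of its underside.
- spice_jar: Upright spice jar, 45 mm diameter, 106 mm high, back left. A bystander. Origin: centre of its underside.
- peeler: Vegetable peeler, 170 x 25 x 18 mm, lying at the right. A bystander. Origin: centre of its underside.
- tin: Food tin, 76 mm diameter, 58 mm high, back right. A bystander. Origin: centre of its underside.
Things that resemble listed ones, but are neither listed nor needed, are in the scene too. What is shaped like the garlic but green is not meant.

How it is judged:
On the way, in this order (a step that is already met when the one before it is completed fails the run):
1. the panel is dragged clear of the garlic bay (to within 6 mm of its far stop) (value of joint panel_board above 0.118 m), for 0.2 s.
2. the bulb stands or lies in the garlic bay, let go (x of garlic in the frame of garlic_bay between -0.07 and 0.07 m and y of garlic in the frame of garlic_bay between -0.057 and 0.057 m and height (world z) of garlic below 0.05 m and contact force between the fingers and garlic below 0.1 N), for 0.2 s.
At the end, for the whole second after the job is handed in: The garlic bulb rests in the garlic bay and the panel is fully home over it (less than 3 mm from its end stop), released (x of garlic in the frame of garlic_bay between -0.07 and 0.07 m and y of garlic in the frame of garlic_bay between -0.057 and 0.057 m and height (world z) of garlic below 0.05 m and value of joint panel_board below 0.003 m and linear speed of garlic below 0.02 m/s and contact force between the fingers and panel_board below 0.1 N); the robot touches nothing.
It fails at once if the panel is loaded with more than 20 N (contact force between panel_board and anything else above 20 N).
It fails at once if the lemon leaves its bay or is pushed more than 40 mm (distance of lemon from where it was at the start of the episode above 0.04 m).
It fails at once if the tomato, spice jar, peeler or tin is shifted more than 30 mm (distance of any of tomato, spice_jar, peeler, tin from where it was at the start of the episode above 0.03 m).
It also fails if it takes over 72 s, if anything falls off the work surface, if the arm or the gripper's body presses on something with over 40 N, if the wrist force passes 120 N, or if a joint passes its speed limit or range.

## Robot

A 6-joint arm with a two-finger parallel gripper is mounted at the origin on a cart in front of the work surface, level with it; the furniture and walls round the work are solid. World frame = base frame: x ahead of the robot, y to its left, z up, the work surface at z = 0. Lengths are in m, angles in rad, forces in N, time in s.
With the tool pointing down it reaches from about 0.35 to 0.725 m from the base axis. Payload 6 kg.
Tool frame: the origin (TCP) lies at the very end of the fingers, on their centre line; the grasp point (between the pads) lies behind it (arm.grip_depth is the z of the grasp point in the tool frame, in m); z points along the fingers, y is the line along which they close (so a half turn about z gives the same grasp; the last joint's range is limited). The gripper opens to 85 mm and grips with 20 to 120 N. Pads are 22 mm wide; open, the fingers measure 114 mm over their backs; the gripper's body (76 mm by 85 mm) begins 54 mm behind the grasp point. The pads swing forward as they close: fully open they stand 13 mm farther back than shut.
Start: joints at [-0.961, 0.04, 0.085, 0, -1.615, -0.334], TCP at [0.163, -0.577, 0.231] pointing down, gripper open.
Joint ranges: [-2.56, 2.56], [-1.29, 2.01], [-1.08, 1.49], [-3.29, 1.98], [-2.81, -0.18], [-2.99, 2.99]. Speed limits (rad/s): [2.57, 2.57, 3.01, 3.14, 3.14, 3.14].

## Interface

Orientations are given as a unit quaternion [w, x, y, z].
In Python, from workcell import arm gives the robot as it stands.
- The arm moves only by the shell command python3 -m pendant 'ROWS'. ROWS is JSON, one flat list of numbers, 5 for each row, row after row: the shift along the tool's x, y, z in cm, then the turn about the tool's z in rad, then the closure in counts, from 0 (fully open) to 255 (shut). A call has 1 to 12 rows; each row is the pose to reach, as a shift and turn from the pose commanded when the call began, along the tool's axes at that moment; what a row does not reach only later rows make up. A row lasts 1/8 s, in which the tool goes at most 62.5 mm and 10.7 degrees, less where a joint would pass 70% of its speed; a pose out of reach is approached as far as the arm can. A call with a gripper value outside its range is refused whole. The fingers move at their own pace and stop on an object; the grip force is fixed at half the most. Time passes only in rows, so rows that repeat a pose let the fingers close. It gives the time, the measured TCP pose, the force, the opening and the grip force at its end, in the units of the state.
- arm.state(): the state, without advancing time (a new reading comes with each control period).
- arm.capture(name): name is "side" or "top"; returns (picture, depth): 420x560x3 uint8, red, green, blue; 420x560 float32, m along the optical axis (not along the pixel's ray), 0 where there is no reading.
- arm.camera_model(name): a dict with "mtx" (3x3 intrinsics, pixels), "xyz" and "rotation" of the camera in the world. Camera axes: x right, y down, z forward; pixel columns grow to the right and rows downward; lengths in m; the calibration is good to about 2 mm. A picture is of the moment at which its call begins. camera_model takes no time and is no camera call.
- arm.close_job(): hands the job in; it is judged then, once.
The state is a dict: "time_s": time; "qpos": joint angles; "joint_velocities": joint speeds; "joint_torque": joint torques, N m; "eef_pos": TCP position; "tcp_rot": TCP orientation; "force": force on the tool from outside, world axes, zero at the start; "wrist_torque": the same for the moment, N m; "finger_gap": finger opening in m; "grasp_force": force on a finger pad.
Only numpy, scipy, OpenCV 4.12 (cv2) and the standard library are available. Lean on these libraries where they do the work, as an engineer would, in place of code of your own. Each camera call takes 0.05 s, during which the arm holds its last target. There are 200 camera calls.

## Working session

There is one attempt and no reset: what is moved stays moved. The work goes in short steps, Python scripts to look and compute and a shell command to move; the robot and the scene stay as the last step left them, time stands still between calls to the robot, and variables do not carry over. Pictures are saved under pics/ and viewed, at most 10 in all, crops included, and the job is handed in when it is done.

```bash
mkdir -p pics; ls; python3 - <<'E'
from workcell import arm
import cv2,numpy as np
for n in("top","side"):
    p,d=arm.capture(n); cv2.imwrite(f"pics/{n}0.png",p[:,:,::-1]); np.save(f"pics/{n}0.npy",d)
    m=arm.camera_model(n); print(n,m)
print(arm.state(),arm.grip_depth)
E
```

```text
pics
top {'mtx': array([[430.70003441,   0.        , 289.34980399],
       [  0.        , 430.70003441, 199.2145717 ],
       [  0.        ,   0.        ,   1.        ]]), 'xyz': array([ 0.36710264, -0.00904481,  1.06690732]), 'rotation': array([ 0.06481815, -0.70108139,  0.70755551, -0.06040444])}
side {'mtx': array([[393.69184008,   0.        , 282.8480197 ],
       [  0.        , 393.69184008, 208.26750425],
       [  0.        ,   0.        ,   1.        ]]), 'xyz': array([0.56375578, 0.7289425 , 0.69137666]), 'rotation': array([-0.00491876,  0.00346987,  0.90788072, -0.41918536])}
{'time_s': 0.1, 'qpos': array([-9.61318027e-01,  4.07564540e-02,  8.38954576e-02, -4.18017136e-04,
       -1.61549887e+00, -3.33697892e-01]), 'joint_velocities': array([ 0.00137353, -0.00137156,  0.00330973,  0.00057315, -0.00043958,
        0.00020992]), 'joint_torque': array([-5.65725946e-03, -3.69344831e+01,  3.48282874e+01,  6.95172474e+00,
       -4.48095801e-03,  8.76054642e-07]), 'eef_pos': array([ 0.16336782, -0.57701804,  0.23036577]), 'tcp_rot': array([-1.69143148e-04, -1.37462696e-01,  9.90506614e-01,  7.91297728e-04]), 'force': array([-0.17086992, -0.25282908, -0.0798911 ]), 'wrist_torque': array([ 0.02854391, -0.0307297 ,  0.04300965]), 'grasp_force': 0.0, 'finger_gap': 0.08536805078408724} -0.0187
```

View pics/top0.png

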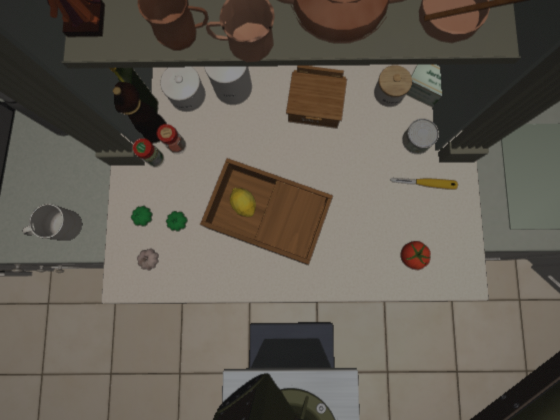

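View pics/side0.png

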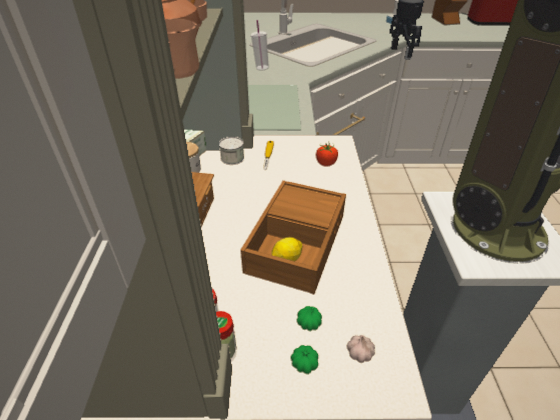

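The top view shows the keeper, with the lemon at (243,203) and the panel over the right-hand bay. Candidates for the garlic are the white bulb at (148,259) and the green lookalikes at (142,215) and (176,221). I choose the white one and check it in a close crop.

```bash
cat > h.py <<'E'
import numpy as np,cv2
from scipy.spatial.transform import Rotation as R
from workcell import arm
def rays(n,uv):
    m=arm.camera_model(n); uv=np.atleast_2d(uv).astype(float)
    q=m["rotation"]; r=R.from_quat([q[1],q[2],q[3],q[0]])
    return m["xyz"],r.apply(np.c_[uv,np.ones(len(uv))]@np.linalg.inv(m["mtx"]).T)
def plane(n,uv,z):
    o,d=rays(n,uv); return o+d*((z-o[2])/d[:,2])[:,None]
def cloud(n,D):
    v,u=np.mgrid[:D.shape[0],:D.shape[1]]
    o,d=rays(n,np.c_[u.ravel(),v.ravel()])
    return (o+d*D.reshape(-1,1)).reshape(*D.shape,3)
def tool(dx,dy,dz):
    q=arm.state()["tcp_rot"]; return R.from_quat([q[1],q[2],q[3],q[0]]).inv().apply([dx,dy,dz])*100
E
python3 - <<'E'
from h import *
im=cv2.imread("pics/top0.png"); D=np.load("pics/top0.npy"); P=cloud("top",D)
# keeper rim: height ~81mm
w=np.zeros(D.shape,np.uint8); w[140:280,180:350]=1
m=((P[...,2]>.069)&(P[...,2]<.092)&(w>0)&(D>0)).astype(np.uint8)
cs,_=cv2.findContours(m,0,2); c=max(cs,key=cv2.contourArea)
Q=plane("top",c[:,0],.081)
r=cv2.minAreaRect((Q[:,:2]*1000).astype(np.float32)); print("keeper",r,cv2.boxPoints(r).round(1).tolist())
hsv=cv2.cvtColor(im,cv2.COLOR_BGR2HSV)
print("worktop z",np.median(P[240:300,200:230,2]), "panel z",[ (s,np.round(np.median(P[s][...,2]),4)) for s in [np.s_[205:235,275:310]]])
g=((P[...,2]>.012)&(P[...,2]<.07)).astype(np.uint8); g[:,:125]=0; g[:238]=0; g[282:]=0; g[:,175:]=0
ys,xs=np.nonzero(g); print("garlic px",xs.mean(),ys.mean(),len(xs),"pts",P[g>0].min(0),P[g>0].max(0), plane("top",[[xs.mean(),ys.mean()]],.02))
a=cv2.resize(im[190:285,110:210],None,fx=5,fy=5); b=cv2.resize(cv2.imread("pics/side0.png")[295:375,280:385],None,fx=5,fy=5)
H=max(a.shape[0],b.shape[0]); b=cv2.resize(b,(300,228)); a=cv2.resize(a,(480,456)); o=np.zeros((456,780,3),np.uint8);o[:,:480]=a;o[:228,480:]=b;cv2.imwrite("pics/crop.png",o)
E
```

```text
keeper ((519.57763671875, 49.43597412109375), (267.19244384765625, 169.82171630859375), 69.55435943603516) [[393.29998779296875, -46.099998474121094], [552.5, -105.4000015258789], [645.7999877929688, 145.0], [486.70001220703125, 204.3000030517578]]
worktop z -0.0008127513531721586 panel z [((slice(205, 235, None), slice(275, 310, None)), np.float64(0.0789))]
garlic px 147.59550561797752 259.14044943820227 356 pts [0.3851558  0.31478916 0.01407793] [0.43543501 0.36427561 0.0515947 ] [[0.41109237 0.34028736 0.02      ]]
```

View pics/crop.png

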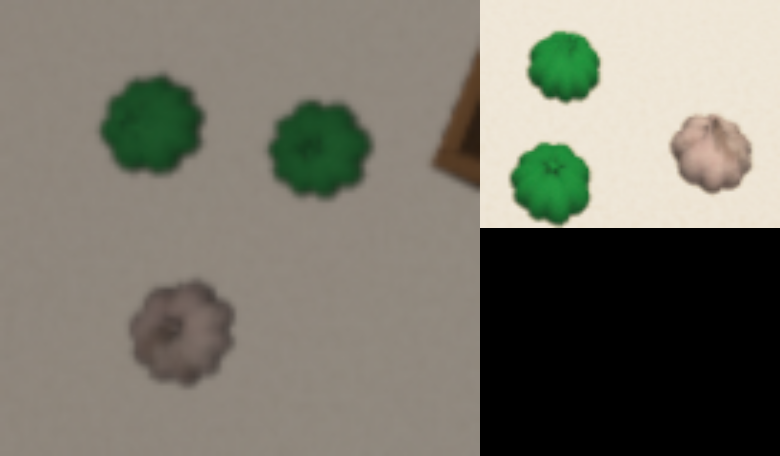

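The crop confirms it: the bulb at (148,259) is white, and the other two are green. The keeper's y axis points 69.6° in the world, so I turn tool x along -y of the keeper and go above the panel with the fingers closed.

```bash
python3 -m pendant '[-47.5,45.4,8,-0.938,255,-47.5,45.4,8,-0.938,255,-47.5,45.4,8,-0.938,255,-47.5,45.4,8,-0.938,255,-47.5,45.4,8,-0.938,255,-47.5,45.4,8,-0.938,255,-47.5,45.4,8,-0.938,255,-47.5,45.4,8,-0.938,255,-47.5,45.4,8,-0.938,255,-47.5,45.4,8,-0.938,255,-47.5,45.4,8,-0.938,255,-47.5,45.4,8,-0.938,255]'
cat >> h.py <<'E'
C=np.array([.5196,.0494]); ky=np.array([.3494,.937]); kx=np.array([.937,-.3494])
def rep():
    s=arm.state(); e=s["eef_pos"]; f=s["force"]; d=e[:2]-C
    q=s["tcp_rot"]; r=R.from_quat([q[1],q[2],q[3],q[0]]); x=r.as_matrix()[:,0]
    print("t",round(s["time_s"],2),"kpr xyz mm",np.round([d@kx*1e3,d@ky*1e3,e[2]*1e3],2),"F k",np.round([f[:2]@kx,f[:2]@ky,f[2]],2),"gap",round(s["finger_gap"],4),"grasp",round(s["grasp_force"],1),"toolx vs -ky deg",np.round(np.degrees(np.arctan2(-x[1],-x[0]))-69.55,2))
def opencols():
    pass
E
python3 -c "
from h import *;rep()"
```

```text
time_s: 1.6
eef_pos: [0.4969, -0.0092, 0.1498]
tcp_rot: [-0.001, -0.572, 0.821, 0.001]
force: [0.1, 0.2, -1.1]
finger_gap: 0.0002
grasp_force: 0.0
t 1.6 kpr xyz mm [ -0.79 -62.81 149.81] F k [-0.02  0.21 -1.15] gap 0.0002 grasp 0.0 toolx vs -ky deg 0.17
```

```bash
python3 -m pendant '[0,0,5,0,255,0,0,6.2,0,255,0,0,6.2,0,255,0,0,6.2,0,255]'; python3 -c "
from h import *;rep()"; python3 -m pendant '[0,0,0.2,0,255,0,0,0.4,0,255,0,0,0.4,0,255]'; python3 -c "
from h import *;rep()"
```

```text
time_s: 2.1
eef_pos: [0.4977, -0.0114, 0.0914]
tcp_rot: [0.001, -0.57, 0.822, -0.001]
force: [0.7, 0.2, 0.6]
finger_gap: -0.0
grasp_force: 0.0
t 2.1 kpr xyz mm [  0.75 -64.57  91.39] F k [0.61 0.43 0.57] gap -0.0 grasp 0.0 toolx vs -ky deg -0.02
time_s: 2.48
eef_pos: [0.4968, -0.0111, 0.0853]
tcp_rot: [-0.0, -0.57, 0.821, 0.0]
force: [1.3, -0.3, -0.2]
finger_gap: -0.0002
grasp_force: 0.0
t 2.48 kpr xyz mm [ -0.25 -64.66  85.29] F k [ 1.32  0.19 -0.15] gap -0.0002 grasp 0.0 toolx vs -ky deg -0.0
```

```bash
for i in 1; do python3 -m pendant '[0,0,0.1,0,255,0,0,0.2,0,255,0,0,0.2,0,255]'; python3 -m pendant '[0,0,0.05,0,255,0,0,0.05,0,255]'|egrep 'eef|force'; done
```

```text
time_s: 2.85
eef_pos: [0.4967, -0.0111, 0.0831]
tcp_rot: [-0.0, -0.57, 0.821, 0.0]
force: [-0.3, 0.3, 0.1]
finger_gap: -0.0001
grasp_force: 0.0
eef_pos: [0.4968, -0.0111, 0.0828]
force: [-1.3, 0.2, 0.5]
grasp_force: 0.0
```

```bash
python3 -m pendant '[0,0,0.05,0,255,0,0,0.05,0,255]'|egrep 'eef|force'
```

```text
eef_pos: [0.4968, -0.0111, 0.0822]
force: [0.5, -0.5, 0.1]
grasp_force: 0.0
```

```bash
python3 -m pendant '[0,0,0.05,0,255,0,0,0.05,0,255]'|egrep 'eef|force'
```

```text
eef_pos: [0.4968, -0.0111, 0.0817]
force: [0.9, -0.3, 0.0]
grasp_force: 0.0
```

```bash
python3 -m pendant '[0,0,0.05,0,255,0,0,0.05,0,255]'|egrep 'eef|force'
```

```text
eef_pos: [0.4968, -0.0111, 0.0812]
force: [-0.2, -0.5, -0.4]
grasp_force: 0.0
```

```bash
python3 -m pendant '[0,0,0.05,0,255,0,0,0.05,0,255]'|egrep 'eef|force'
```

```text
eef_pos: [0.4968, -0.0111, 0.0807]
force: [0.7, 0.6, 0.4]
grasp_force: 0.0
```

```bash
python3 -m pendant '[0,0,0.05,0,255,0,0,0.05,0,255]'|egrep 'eef|force'
```

```text
eef_pos: [0.4968, -0.0111, 0.0802]
force: [0.2, 0.1, 0.4]
grasp_force: 0.0
```

```bash
python3 -m pendant '[0,0,0.05,0,255,0,0,0.05,0,255]'|egrep 'eef|force'
```

```text
eef_pos: [0.4969, -0.0111, 0.0799]
force: [-0.1, 0.0, 1.3]
grasp_force: 0.4
```

```bash
python3 -m pendant '[0,0,0.05,0,255,0,0,0.05,0,255]'|egrep 'eef|force'
```

```text
eef_pos: [0.497, -0.0111, 0.0798]
force: [-1.4, -0.1, 3.7]
grasp_force: 2.1
```

Contact came at about z=79.9 mm, with a stiffness near 6 N/mm. I press to about 10 N and drag.

```bash
python3 -m pendant '[0,0,0.05,0,255,0,0,0.1,0,255,0,0,0.1,0,255]'|egrep 'eef|force'
```

```text
eef_pos: [0.4972, -0.0112, 0.0797]
force: [-4.4, 0.5, 8.2]
grasp_force: 4.4
```

```bash
python3 -m pendant '[-0.2,0,0.02,0,255,-0.5,0,0.02,0,255,-0.8,0,0.02,0,255,-0.8,0,0.02,0,255]'|egrep 'eef|force'; python3 -c "
from h import *;rep()"
```

```text
eef_pos: [0.4997, -0.0045, 0.0798]
force: [-6.2, -2.4, 10.9]
grasp_force: 5.5
t 5.72 kpr xyz mm [  0.18 -57.48  79.82] F k [-5.02 -4.4  10.93] gap -0.0002 grasp 5.5 toolx vs -ky deg 0.0
```

```bash
python3 -m pendant '[-0.3,0.05,0,0,255,-0.7,0.05,0,0,255,-1.1,0.05,0,0,255,-1.5,0.05,0,0,255,-1.5,0.05,0,0,255]'|egrep 'eef|force'; python3 - <<'E'
from h import *
rep()
p,d=arm.capture("side"); cv2.imwrite("pics/s1.png",cv2.resize(p[170:300,220:370,::-1],None,fx=4,fy=4))
E
```

```text
eef_pos: [0.5048, 0.0098, 0.0801]
force: [-4.4, -3.0, 10.6]
grasp_force: 5.7
t 6.35 kpr xyz mm [  0.   -42.24  80.14] F k [-3.11 -4.35 10.58] gap -0.0 grasp 5.7 toolx vs -ky deg 0.01
```

View pics/s1.png

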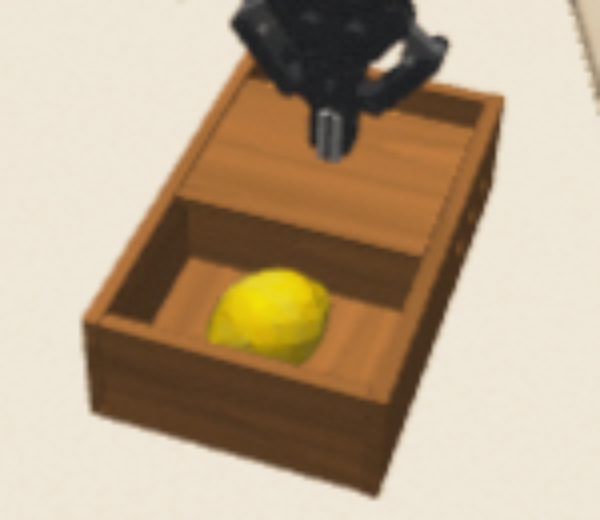

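The crop shows the panel moving with the fingers: a gap has opened at its far end, near (440,105) in the crop. I continue.

```bash
python3 -m pendant '[-0.4,0.05,0,0,255,-0.9,0.05,0,0,255,-1.4,0.05,0,0,255,-1.9,0.05,-0.01,0,255,-1.9,0.05,-0.01,0,255]'|egrep 'eef|force'; python3 -c "
from h import *
rep()"
```

```text
eef_pos: [0.5114, 0.0279, 0.0805]
force: [-3.1, -2.2, 11.2]
grasp_force: 5.8
t 7.03 kpr xyz mm [ -0.14 -23.01  80.52] F k [-2.1  -3.12 11.21] gap -0.0003 grasp 5.8 toolx vs -ky deg 0.01
```

```bash
python3 -m pendant '[-0.5,0.03,-0.01,0,255,-1,0.03,-0.02,0,255,-1.5,0.03,-0.03,0,255,-2,0.03,-0.04,0,255,-2,0.03,-0.04,0,255]'|egrep 'eef|force'; python3 -c "
from h import *
rep()"
```

```text
eef_pos: [0.5184, 0.0468, 0.081]
force: [-2.0, -2.5, 11.4]
grasp_force: 5.5
t 7.65 kpr xyz mm [-0.22 -2.91 80.96] F k [-1.02 -3.08 11.38] gap 0.0003 grasp 5.5 toolx vs -ky deg 0.01
```

```bash
python3 -m pendant '[-0.5,0.02,-0.01,0,255,-1,0.02,-0.02,0,255,-1.5,0.02,-0.03,0,255,-2,0.02,-0.04,0,255,-2,0.02,-0.04,0,255]'|egrep 'eef|force'; python3 -c "
from h import *
rep()"
```

```text
eef_pos: [0.5253, 0.0655, 0.0814]
force: [-2.1, -3.7, 9.8]
grasp_force: 5.2
t 8.28 kpr xyz mm [-0.27 17.12 81.37] F k [-0.67 -4.21  9.83] gap 0.0002 grasp 5.2 toolx vs -ky deg 0.0
```

```bash
python3 -m pendant '[-0.5,0.02,-0.01,0,255,-1,0.02,-0.01,0,255,-1.5,0.02,-0.02,0,255,-2,0.02,-0.03,0,255,-2,0.02,-0.03,0,255]'|egrep 'eef|force'; python3 -c "
from h import *
rep()"
```

```text
eef_pos: [0.5323, 0.0843, 0.0818]
force: [-0.7, -3.9, 10.3]
grasp_force: 5.2
t 8.9 kpr xyz mm [-0.29 37.17 81.81] F k [ 0.67 -3.92 10.34] gap 0.0001 grasp 5.2 toolx vs -ky deg 0.0
```

```bash
python3 -m pendant '[-0.5,0.02,-0.01,0,255,-1,0.02,-0.02,0,255,-1.3,0.02,-0.03,0,255,-1.6,0.02,-0.03,0,255,-1.6,0.02,-0.03,0,255]'|egrep 'eef|force'; python3 -c "
from h import *
rep()"
```

```text
eef_pos: [0.5378, 0.0992, 0.0821]
force: [-0.7, -4.9, 10.5]
grasp_force: 5.2
t 9.53 kpr xyz mm [-0.39 53.   82.13] F k [ 1.11 -4.84 10.52] gap 0.0003 grasp 5.2 toolx vs -ky deg -0.01
```

```bash
python3 -m pendant '[-0.3,0,-0.01,0,255,-0.6,0,-0.01,0,255,-0.8,0,-0.02,0,255,-0.8,0,-0.02,0,255]'|egrep 'eef|force'; python3 -c "
from h import *
rep()"
```

```text
eef_pos: [0.5399, 0.1055, 0.0822]
force: [-3.2, -7.4, 11.8]
grasp_force: 5.8
t 10.03 kpr xyz mm [-0.54 59.67 82.23] F k [-0.39 -8.07 11.79] gap 0.0001 grasp 5.8 toolx vs -ky deg -0.03
```

```bash
python3 -m pendant '[-0.1,0,0,0,255,-0.2,0,0,0,255,-0.2,0,0,0,255]'|egrep 'eef|force'; python3 - <<'E'
from h import *
rep()
p,d=arm.capture("side"); cv2.imwrite("pics/s2.png",cv2.resize(p[170:300,220:370,::-1],None,fx=4,fy=4))
E
```

```text
eef_pos: [0.5406, 0.1071, 0.0823]
force: [-3.5, -9.7, 12.7]
grasp_force: 6.0
t 10.4 kpr xyz mm [-0.53 61.42 82.28] F k [  0.09 -10.29  12.74] gap 0.0003 grasp 6.0 toolx vs -ky deg -0.04
```

View pics/s2.png

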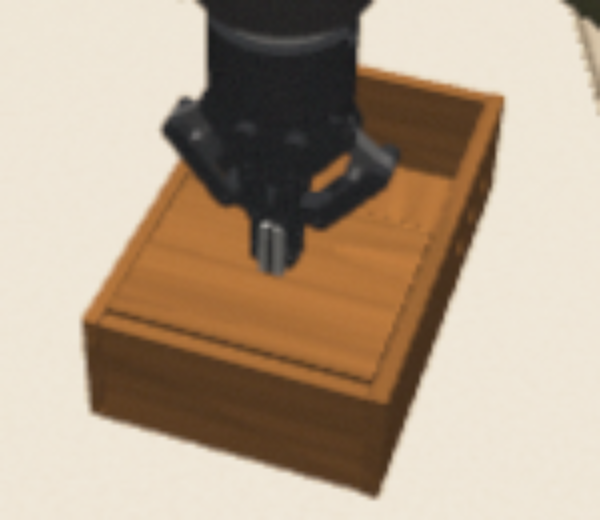

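At about 16 N total the force was rising and the panel edge lies near the far wall (gap line at (240,345) in the crop). I release gently, lift and check with the top camera on the way to the garlic.

```bash
python3 -m pendant '[0.1,0,-0.05,0,255,0.1,0,-0.3,0,255,0.1,0,-2,0,255,0,0,-7,0,255,-3,4,-7,0,0,-7,9,-7,0,0,-12,14,-7,0,0,-17.3,20.3,-7,0,0,-17.3,20.3,-7,0,0,-17.3,20.3,-7,0,0,-17.3,20.3,-7,0,0]'; python3 - <<'E'
from h import *
rep()
p,d=arm.capture("top"); cv2.imwrite("pics/t3.png",cv2.resize(p[140:290,110:350,::-1],None,fx=3,fy=3))
p,d=arm.capture("side"); P=cloud("side",d)
# panel edge: column of rim-height points along keeper y at x~0
K=np.c_[(P[...,:2].reshape(-1,2)-C)@kx,(P[...,:2].reshape(-1,2)-C)@ky,P[...,2].ravel()]*1e3
for x0 in(-40,0,40):
    s=K[(abs(K[:,0]-x0)<8)&(abs(K[:,2]-81)<6)]; y=np.sort(s[:,1]); y=y[(y>-120)&(y<125)]; print(x0,y[:3],y[-3:])
E
```

```text
time_s: 11.82
eef_pos: [0.4101, 0.3424, 0.1502]
tcp_rot: [0.0, -0.57, 0.821, 0.0]
force: [1.1, -0.1, -0.2]
finger_gap: 0.085
grasp_force: 0.0
t 11.82 kpr xyz mm [-204.94  236.29  150.23] F k [ 1.08  0.31 -0.18] gap 0.085 grasp 0.0 toolx vs -ky deg 0.01
-40 [2.19955639 4.21646526 4.63419146] [124.71765402 124.83254816 124.87206836]
0 [-119.59610413    2.2121624     3.58362102] [124.49537851 124.75478534 124.88856158]
40 [1.5164913  1.55539747 2.76912673] [124.4888467  124.58436034 124.71550308]
```

View pics/t3.png

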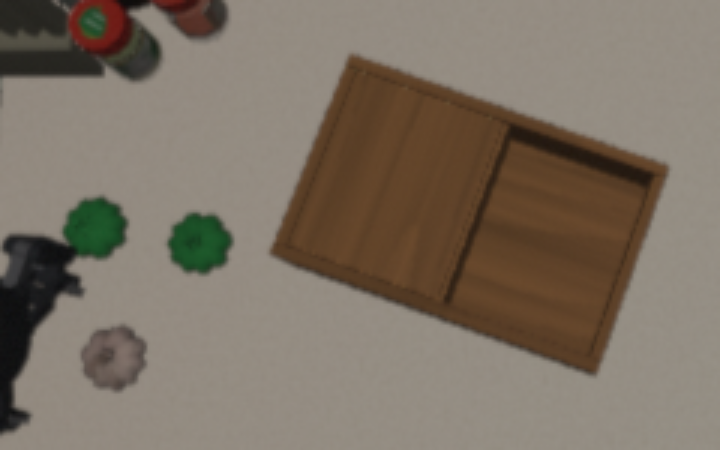

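The top view shows the panel over the lemon bay, against the far wall, and the garlic bay on the right is fully open. The gripper stands over the bulb at (113,357) in the crop. I descend and grip.

```bash
python3 -m pendant '[0.15,-0.15,5,0,0,0.15,-0.15,10,0,0,0.15,-0.15,13,0,0,0.15,-0.15,14.6,0,0,0.15,-0.15,14.6,0,0,0.15,-0.15,14.6,0,255,0.15,-0.15,14.6,0,255,0.15,-0.15,14.6,0,255,0.15,-0.15,14.6,0,255,0.15,-0.15,14.6,0,255,0.15,-0.15,14.6,0,255]'; python3 -c "
from h import *
rep()"
```

```text
time_s: 13.3
eef_pos: [0.4117, 0.3417, 0.006]
tcp_rot: [0.002, -0.571, 0.821, 0.0]
force: [-1.0, -0.5, 5.7]
finger_gap: 0.0487
grasp_force: 61.5
t 13.3 kpr xyz mm [-203.23  236.18    6.  ] F k [-0.78 -0.86  5.65] gap 0.0487 grasp 61.5 toolx vs -ky deg 0.03
```

```bash
python3 -m pendant '[0,0,-1,0,255,0,0,-5,0,255,0,0,-10,0,255,0,0,-15,0,255,5,-3.5,-15,0,255,10,-7,-15,0,255,15,-10.5,-15,0,255,20,-14,-15,0,255,25,-17,-15,0,255,30,-20.3,-15,0,255,30,-20.3,-15,0,255,30,-20.3,-15,0,255]'; python3 - <<'E'
from h import *
rep()
p,d=arm.capture("side"); cv2.imwrite("pics/s4.png",cv2.resize(p[90:300,210:400,::-1],None,fx=2.8,fy=2.8))
E
```

```text
time_s: 14.8
eef_pos: [0.4962, -0.0115, 0.1541]
tcp_rot: [0.0, -0.57, 0.822, 0.0]
force: [0.5, -0.3, 0.3]
finger_gap: 0.0486
grasp_force: 62.0
t 14.8 kpr xyz mm [ -0.64 -65.28 154.12] F k [ 0.56 -0.09  0.34] gap 0.0486 grasp 62.0 toolx vs -ky deg -0.06
```

View pics/s4.png

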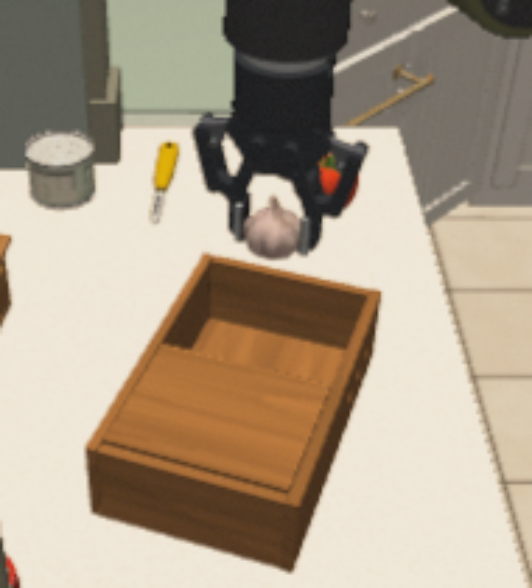

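The bulb is held upright at (273,232) in the crop, over the open bay. I lower it, let go, rise and look.

```bash
python3 -m pendant '[0,0,5,0,255,0,0,9,0,255,0,0,12,0,255,0,0,13.5,0,255,0,0,13.5,0,255,0,0,13.5,0,255]'; python3 -m pendant '[0,0,0,0,120,0,0,0,0,60,0,0,0,0,60,0,0,0,0,40,0,0,-1,0,40,0,0,-3,0,40,0,0,-7,0,40,0,0,-12,0,40,0,0,-12,0,40]'; python3 - <<'E'
from h import *
rep()
E
python3 -m pendant '[-6,0,0,0,255,-12.5,0,0,0,255,-12.5,0,0,0,255,-12.5,0,0,0,255]'; python3 - <<'E'
from h import *
rep()
p,d=arm.capture("side"); cv2.imwrite("pics/s5.png",cv2.resize(p[90:300,210:400,::-1],None,fx=2.8,fy=2.8))
p,d=arm.capture("top"); cv2.imwrite("pics/t5.png",cv2.resize(p[140:290,180:350,::-1],None,fx=3,fy=3))
E
```

```text
time_s: 15.6
eef_pos: [0.4969, -0.0107, 0.0198]
tcp_rot: [0.001, -0.571, 0.821, -0.0]
force: [-0.6, 0.1, 0.1]
finger_gap: 0.049
grasp_force: 62.6
time_s: 16.73
eef_pos: [0.4986, -0.0113, 0.1446]
tcp_rot: [0.004, -0.57, 0.821, -0.002]
force: [0.2, 0.2, -1.0]
finger_gap: 0.0721
grasp_force: 0.0
t 16.73 kpr xyz mm [  1.56 -64.17 144.58] F k [ 0.13  0.31 -1.01] gap 0.0721 grasp 0.0 toolx vs -ky deg 0.01
time_s: 17.23
eef_pos: [0.5397, 0.1057, 0.1385]
tcp_rot: [-0.001, -0.571, 0.821, 0.0]
force: [-0.4, -0.1, 0.4]
finger_gap: 0.0002
grasp_force: 0.0
t 17.23 kpr xyz mm [ -0.82  59.78 138.47] F k [-0.37 -0.22  0.44] gap 0.0002 grasp 0.0 toolx vs -ky deg 0.03
```

View pics/t5.png

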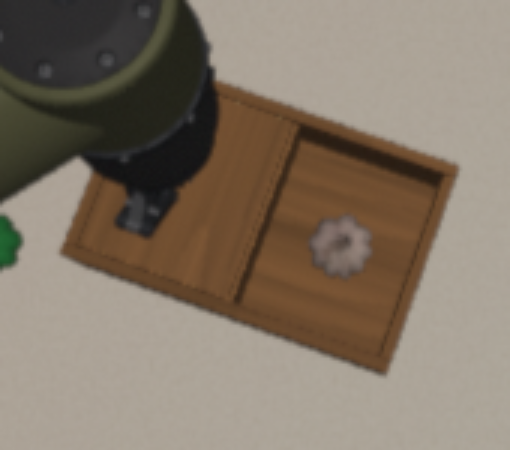

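The bulb stands upright near the middle of the open bay, at (341,246) in the crop, and the closed fingers are over the panel. I press down again.

```bash
python3 -m pendant '[0,0,3,0,255,0,0,5,0,255,0,0,5.2,0,255,0,0,5.3,0,255,0,0,5.3,0,255,0,0,5.3,0,255]'|egrep 'eef|force'
```

```text
eef_pos: [0.5403, 0.1059, 0.0866]
force: [-0.1, -0.1, -0.1]
grasp_force: 0.0
```

```bash
python3 -m pendant '[0,0,0.05,0,255,0,0,0.1,0,255,0,0,0.1,0,255]'|egrep 'eef|force'
```

```text
eef_pos: [0.5399, 0.1057, 0.0847]
force: [1.0, -0.5, -0.6]
grasp_force: 0.0
```

```bash
python3 -m pendant '[0,0,0.05,0,255,0,0,0.05,0,255]'|egrep 'eef|force'
```

```text
eef_pos: [0.5399, 0.1057, 0.0842]
force: [-0.4, -0.7, -0.4]
grasp_force: 0.0
```

```bash
python3 -m pendant '[0,0,0.05,0,255,0,0,0.1,0,255,0,0,0.15,0,255,0,0,0.15,0,255]'|egrep 'eef|force'
```

```text
eef_pos: [0.5399, 0.1057, 0.0827]
force: [-0.5, 0.1, -0.2]
grasp_force: 0.0
```

```bash
python3 -m pendant '[0,0,0.05,0,255,0,0,0.05,0,255]'|egrep 'eef|force'
```

```text
eef_pos: [0.54, 0.1057, 0.0825]
force: [-0.4, -0.1, 0.7]
grasp_force: 0.6
```

```bash
python3 -m pendant '[0,0,0.05,0,255,0,0,0.05,0,255]'|egrep 'eef|force'
```

```text
eef_pos: [0.5401, 0.1057, 0.0824]
force: [-2.5, 0.0, 4.7]
grasp_force: 2.3
```

```bash
python3 -m pendant '[0,0.03,0.05,0,255,0,0.07,0.1,0,255,0,0.07,0.1,0,255]'|egrep 'eef|force'
```

```text
eef_pos: [0.5401, 0.1057, 0.0823]
force: [-1.5, -1.5, 7.6]
grasp_force: 3.8
```

```bash
python3 -m pendant '[0.3,0.03,0.01,0,255,0.7,0.03,0.02,0,255,1.1,0.03,0.03,0,255,1.5,0.03,0.03,0,255,1.5,0.03,0.03,0,255]'|egrep 'eef|force'; python3 -c "
from h import *
rep()"
```

```text
eef_pos: [0.5352, 0.093, 0.082]
force: [0.4, 2.1, 5.8]
grasp_force: 2.9
t 20.7 kpr xyz mm [-0.64 46.31 82.05] F k [-0.31  2.07  5.8 ] gap 0.0 grasp 2.9 toolx vs -ky deg 0.03
```

```bash
python3 -m pendant '[0,0,0.05,0,255,0,0,0.09,0,255,0.3,0,0.1,0,255,0.6,0,0.11,0,255,1,0,0.12,0,255,1,0,0.12,0,255]'|egrep 'eef|force'; python3 - <<'E'
from h import *
rep()
p,d=arm.capture("top");P=cloud("top",d)
K=np.c_[(P[...,:2].reshape(-1,2)-C)@kx,(P[...,:2].reshape(-1,2)-C)@ky,P[...,2].ravel()]*1e3
for x0 in(-40,0,40):
    s=K[(abs(K[:,0]-x0)<15)&(abs(K[:,2]-80)<5)]; y=np.sort(s[:,1]); y=y[(y>-115)&(y<125)]; print(x0,y[:4].round(1))
E
```

```text
eef_pos: [0.532, 0.0841, 0.0818]
force: [-1.2, 5.2, 10.1]
grasp_force: 4.7
t 21.45 kpr xyz mm [-0.48 36.85 81.82] F k [-2.92  4.46 10.15] gap -0.0002 grasp 4.7 toolx vs -ky deg 0.04
-40 [-9.  -9.  -9.  -8.7]
0 [-9.1 -8.9 -8.8 -8.8]
40 [-9.2 -9.1 -8.9 -8.8]
```

Some slip happened at the lighter force, and the panel is at about 115 mm of travel. At 10 N it moves, so I continue.

```bash
python3 -m pendant '[0.5,0.02,0.02,0,255,1,0.02,0.03,0,255,1.5,0.02,0.04,0,255,2,0.02,0.05,0,255,2,0.02,0.05,0,255]'|egrep 'eef|force'; python3 -c "
from h import *
rep()"
```

```text
eef_pos: [0.5249, 0.0652, 0.0814]
force: [-0.9, 2.7, 9.8]
grasp_force: 4.8
t 22.12 kpr xyz mm [-0.52 16.63 81.37] F k [-1.77  2.2   9.78] gap -0.0002 grasp 4.8 toolx vs -ky deg 0.03
```

```bash
python3 -m pendant '[0.5,0,0.01,0,255,1,0,0.03,0,255,1.5,0,0.04,0,255,2,0,0.05,0,255,2,0,0.05,0,255]'|egrep 'eef|force'; python3 -c "
from h import *
rep()"
```

```text
eef_pos: [0.5179, 0.0464, 0.0809]
force: [-0.8, 3.8, 10.0]
grasp_force: 5.2
t 22.75 kpr xyz mm [-0.51 -3.42 80.94] F k [-2.06  3.28 10.  ] gap -0.0003 grasp 5.2 toolx vs -ky deg 0.04
```

```bash
python3 -m pendant '[0.5,0,0.01,0,255,1,0,0.03,0,255,1.5,0,0.04,0,255,2,0,0.05,0,255,2,0,0.05,0,255]'|egrep 'eef|force'; python3 -c "
from h import *
rep()"
```

```text
eef_pos: [0.511, 0.0276, 0.0805]
force: [-0.9, 3.9, 10.9]
grasp_force: 5.4
t 23.38 kpr xyz mm [ -0.47 -23.46  80.51] F k [-2.24  3.35 10.87] gap 0.0001 grasp 5.4 toolx vs -ky deg 0.04
```

```bash
python3 -m pendant '[0.5,0,0.01,0,255,1,0,0.03,0,255,1.5,0,0.04,0,255,2,0,0.05,0,255,2,0,0.05,0,255]'|egrep 'eef|force'; python3 - <<'E'
from h import *
rep()
p,d=arm.capture("top");P=cloud("top",d)
K=np.c_[(P[...,:2].reshape(-1,2)-C)@kx,(P[...,:2].reshape(-1,2)-C)@ky,P[...,2].ravel()]*1e3
for x0 in(-40,0,40):
    s=K[(abs(K[:,0]-x0)<15)&(abs(K[:,2]-80)<5)]; y=np.sort(s[:,1]); y=y[(y>-115)&(y<110)]; print(x0,y[:4].round(1),y[-4:].round(1))
E
```

```text
eef_pos: [0.504, 0.0087, 0.0801]
force: [-1.6, 4.6, 10.8]
grasp_force: 5.6
t 24.0 kpr xyz mm [ -0.4  -43.55  80.07] F k [-3.14  3.74 10.81] gap -0.0001 grasp 5.6 toolx vs -ky deg 0.04
-40 [-89.2 -89.  -88.8 -88.6] [3.4 4.  5.8 6. ]
0 [-89.3 -89.1 -89.  -88.8] [-71.8 -70.5 -69.7 -67.5]
40 [-89.  -88.9 -88.2 -86.8] [-89.  -88.9 -88.2 -86.8]
```

```bash
python3 -m pendant '[0.5,0.01,0.01,0,255,1,0.02,0.02,0,255,1.5,0.02,0.03,0,255,2,0.02,0.04,0,255,2,0.02,0.04,0,255]'|egrep 'eef|force'; python3 -c "
from h import *
rep()"
```

```text
eef_pos: [0.497, -0.0101, 0.0797]
force: [-1.1, 4.0, 12.0]
grasp_force: 5.4
t 24.68 kpr xyz mm [ -0.38 -63.64  79.66] F k [-2.47  3.36 12.01] gap 0.0 grasp 5.4 toolx vs -ky deg 0.03
```

```bash
python3 -m pendant '[0.4,0.01,0.01,0,255,0.8,0.02,0.02,0,255,1.1,0.02,0.03,0,255,1.3,0.02,0.03,0,255,1.3,0.02,0.03,0,255]'|egrep 'eef|force'; python3 -c "
from h import *
rep()"
```

```text
eef_pos: [0.4926, -0.022, 0.0794]
force: [0.8, 4.2, 9.5]
grasp_force: 5.2
t 25.3 kpr xyz mm [ -0.38 -76.36  79.39] F k [-0.75  4.25  9.54] gap -0.0001 grasp 5.2 toolx vs -ky deg 0.04
```

```bash
python3 -m pendant '[0.2,0,0,0,255,0.3,0,0,0,255,0.3,0,0,0,255]'|egrep 'eef|force'; python3 -c "
from h import *
rep()"
```

```text
eef_pos: [0.4919, -0.0241, 0.0794]
force: [1.9, 6.7, 10.3]
grasp_force: 4.9
t 25.68 kpr xyz mm [ -0.3  -78.57  79.36] F k [-0.51  6.91 10.32] gap -0.0004 grasp 4.9 toolx vs -ky deg 0.06
```

```bash
python3 -m pendant '[0.1,0,0,0,255,0.2,0,0,0,255,0.2,0,0,0,255]'|egrep 'eef|force'; python3 -c "
from h import *
rep()"
```

```text
eef_pos: [0.4912, -0.026, 0.0793]
force: [2.6, 6.2, 9.8]
grasp_force: 4.7
t 26.05 kpr xyz mm [ -0.24 -80.56  79.32] F k [0.23 6.74 9.82] gap 0.0001 grasp 4.7 toolx vs -ky deg 0.06
```

The along-force has levelled off at 6.8 N while the fingers slip, so the panel is at its stop. I lift off and check.

```bash
python3 -m pendant '[-0.03,0,-0.08,0,255,-0.03,0,-0.3,0,255,0,0,-2,0,255,0,0,-7,0,255,5,5,-10,0,255,10,5,-10,0,255,15,5,-10,0,255,20,5,-10,0,255,20,5,-10,0,255,20,5,-10,0,255]'; python3 - <<'E'
from h import *
rep()
pics=[]
p,d=arm.capture("top");P=cloud("top",d)
K=np.c_[(P[...,:2].reshape(-1,2)-C)@kx,(P[...,:2].reshape(-1,2)-C)@ky,P[...,2].ravel()]*1e3
for x0 in(-40,0,40):
    s=K[(abs(K[:,0]-x0)<15)&(abs(K[:,2]-80)<5)]; y=np.sort(s[:,1]); y=y[(y>-130)&(y<110)]; print(x0,y[:2].round(1),y[-4:].round(1))
a=cv2.resize(p[150:270,195:340,::-1],(390,323)); q,_=arm.capture("side"); b=cv2.resize(q[170:300,220:370,::-1],(390,338))
o=np.zeros((340,790,3),np.uint8); o[:323,:390]=a; o[:338,400:]=b; cv2.imwrite("pics/f.png",o)
E
```

```text
time_s: 27.3
eef_pos: [0.3715, -0.1977, 0.1769]
tcp_rot: [0.0, -0.57, 0.822, 0.0]
force: [0.7, -0.1, 0.5]
finger_gap: -0.0001
grasp_force: 0.0
t 27.3 kpr xyz mm [ -52.38 -283.29  176.87] F k [0.66 0.15 0.46] gap -0.0001 grasp 0.0 toolx vs -ky deg -0.07
-40 [-88.9 -86.7] [-0.3  0.2  1.8  3.1]
0 [-129.9 -129.8] [-0.4 -0.3  1.3  3.5]
40 [-129.8 -129.7] [-0.9 -0.9 -0.8 -0.3]
```

View pics/f.png

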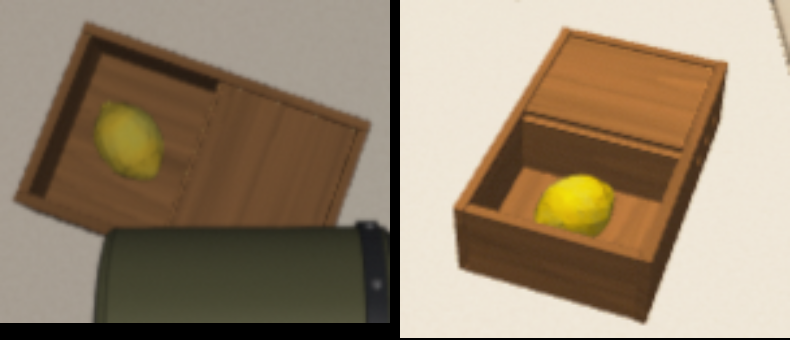

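```bash
python3 - <<'E'
from h import *
_,d=arm.capture("side")
for D in(np.load("pics/side0.npy"),d):
    P=cloud("side",D); K=np.c_[(P[...,:2].reshape(-1,2)-C)@kx,(P[...,:2].reshape(-1,2)-C)@ky,P[...,2].ravel()]*1e3
    for lo in(76.5,68):
        s=K[(abs(K[:,0])<55)&(K[:,2]>lo)&(K[:,2]<86)&(K[:,1]<100)&(K[:,1]>-60)]
        b=np.round(s[:,0]/10); print(lo,"front edge",np.round(np.mean([s[b==i,1].max() for i in np.unique(b)]),1),end=" ; ")
    f=K[(abs(K[:,0])<50)&(K[:,1]<-110)&(K[:,1]>-127)]; print("far strip min z",np.percentile(f[:,2],[0,2,10]).round(1))
E
```

```text
76.5 front edge 6.3 ; 68 front edge 26.5 ; far strip min z [73.5 74.1 75.3]
76.5 front edge 2.8 ; 68 front edge 33.2 ; far strip min z [73.5 74.8 76.1]
```

The panel is 3.5 mm further home than at its start, which was at most 5 mm ajar, so it is within 1.5 mm of the stop. I hand in.

```bash
python3 -c "
from workcell import arm
print(arm.close_job())"
```

```text
the job is handed in; nothing more can be done
None
```

I handed the job in: the garlic stands in its bay and the panel is home over it, an estimated 1.5 mm or less from its stop. The lemon was still in its bay at the last look; I did not re-measure the bystanders, and no verdict came back.

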